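# Slide the wrapped tablet out over the packing edge

## Robot

A 6-joint arm with a two-finger parallel gripper is mounted at the origin on the work surface. World frame = base frame: x ahead of the robot, y to its left, z up, the work surface at z = 0. Lengths are in mm, angles in rad, forces in N, time in s.
With the tool pointing down it reaches from about 350 to 975 mm from the base axis. Payload 7.1 kg.
Tool frame: the origin (TCP) lies at the very end of the fingers, on their centre line; the grasp point (between the pads) lies 19 mm behind it (ctrl.pinch_z is the distance from the TCP to the grasp point, in mm); z points along the fingers, y is the direction in which the jaws open and shut (so a half turn about z gives the same grasp; the last joint's range is limited). The gripper opens to 88 mm and grips with 3 to 60 N. Pads are 20 mm wide; open, the fingers measure 115 mm over their backs; the gripper's body (75 mm by 178 mm) begins 61 mm behind the grasp point.
Start: joints at [-1.313, 0.423, 1.63, -0, 1.089, -0.019], TCP at [170.818, -601.187, 222.675] pointing down, gripper open.
Joint ranges: [-3, 3], [-0.9, 2.11], [0.09, 2.58], [-1.31, 4.45], [0.11, 2.69], [-2.54, 2.54]. Speed limits (rad/s): [2.39, 2.39, 3.01, 3.14, 3.14, 3.14].

## Interface

Orientations are given as a rotation vector (axis times angle).
In Python, from workcell import ctrl gives the robot as it stands.
- The arm moves only by the shell command python3 -m inch 'ROWS' [OPENING]. ROWS is JSON, a list of rows, each an object with "xyz": the shift along the tool's x, y, z in cm, a list of three; "spin": the turn about the tool's z in degrees. A call has 1 to 20 rows; each row is the pose to reach, as a shift and turn from the pose measured when the call began, along the tool's axes at that moment; what a row does not reach only later rows make up. A row lasts 1/10 s, in which the tool goes at most 50 mm and 8.59 degrees, less where a joint would pass 70% of its speed; a pose out of reach is approached as far as the arm can. A call with a gripper value outside its range is refused whole. OPENING is the closure, from 0 (fully open) to 1 (shut), set as the call begins (- or left out, the last holds). The fingers move at their own pace and stop on an object; the grip force is fixed at half the most. Time passes only in rows, so rows that repeat a pose let the fingers close. It gives the time, the measured TCP pose, the force and the opening at its end, in the units of the state.
- ctrl.get_obs(): the state, without advancing time (a new reading comes with each control period).
- ctrl.get_image(name): name is "side" or "top" or "wrist"; returns the picture (384x512x3 uint8, red, green, blue); there is no depth.
- ctrl.camera_info(name): a dict with "camera_matrix" (3x3 intrinsics, pixels), "k1" (the pictures are not rectified: a ray, as slopes to the right and down, at radius r is drawn at 1 + k1 r^2 times it, then the intrinsics apply), "R" (3x3) and "t" (3): a world point X has camera coordinates R X + t; the wrist camera has in their place "hand_eye" (4x4, takes a point from camera to tool coordinates, whose origin is the TCP and whose axes are the flange's). Camera axes: x right, y down, z forward; pixel columns grow to the right and rows downward; lengths in mm; the calibration is good to about 2 mm. A picture is of the moment at which its call begins: read the wrist's pose just before it. camera_info takes no time and is no camera call.
- ctrl.close_job(): hands the job in, once; it reports no verdict.
The state is a dict: "t": time; "qpos": joint angles; "qvel": joint speeds; "joint_torque": joint torques, N m; "ee_pos": TCP position; "orientation": TCP orientation; "ft_force": force on the tool from outside, world axes, zero at the start; "moment": the same for the moment, N m; "width": finger opening in mm.
Only numpy, scipy, OpenCV 4.12 (cv2) and the standard library are available. Lean on these libraries where they do the work, as an engineer would, in place of code of your own. Each camera call takes 0.05 s, during which the arm holds its last target. There are 200 camera calls.

## Task

On the white packing stand, push the red-wrapped chocolate tablet towards the stand's far, blue-striped edge until its whole gold end, and no more, hangs out over that edge, pointing straight out, ready for a sleeve to be slipped on. Only slide it with the fingertips: do not grasp or lift it, and leave the blue tablet and the two loose pralines where they are. Then move clear.

Things in the scene. Friction and masses are not known exactly. Their poses are not given: they have to be found in the camera images.
- red_tablet: thin flat bar in red wrapping, 130 x 90 x 10 mm (its x, y, z), lying on the stand. Origin at the centre of its underside; x points along its length to the gold end, z up. The last 40 mm at the +x end are gold, the rest is red. 70 to 170 g, slides on the stand with moderate friction. It starts up to 0.2 rad askew to the stand, on the left or the right half.
- gold_line (a point): the line across the red tablet where gold meets red: point in the middle of the tablet's top face, 40 mm behind its gold end (25 mm ahead of its centre, 10 mm above its underside); axes as the tablet's
- stand_edge (a point): middle of the upper rim of the far, blue-striped edge of the packing stand. The stand is a fixed white board on steel feet, 280 x 340 mm (x, y), its top level and 50 mm above the table. x points horizontally straight out over this edge, away from the stand; y along the edge; z up. The board reaches from x = -280 mm to 0 and y = -170 to 170 mm in this frame
- blue_tablet: bystander: the same tablet in blue wrapping, also with a gold end, on the other half of the stand; same size and axes as the red one (origin at the centre of its underside)
- praline_near: bystander: loose brown praline 34 x 24 x 18 mm on the stand's middle line, nearer the robot; origin at the centre of its underside
- praline_far: bystander: loose brown praline 34 x 24 x 18 mm on the stand's middle line, nearer the blue edge; origin at the centre of its underside

How it is judged:
By the outcome, as a careful person would: the job done as asked, in the order asked, and still so for the second after the job is handed in, with the robot touching nothing.
It also fails if it takes over 38 s, if anything falls off the work surface, if the arm or the gripper's body presses on something with over 40 N, if the wrist force passes 120 N, or if a joint passes its speed limit or range.

## Working session

There is one attempt and no reset: what is moved stays moved. The work goes in short steps, Python scripts to look and compute and a shell command to move; the robot and the scene stay as the last step left them, time stands still between calls to the robot, and variables do not carry over. Pictures are saved under pics/ and viewed, about 8 in all and at most 12, crops included, and the job is handed in when it is done.

```bash
mkdir -p pics; ls; python3 - <<'E'
from workcell import ctrl
import cv2,numpy as np
for n in("top","side"):
    cv2.imwrite(f"pics/{n}0.png",ctrl.get_image(n)[:,:,::-1])
    print(n,ctrl.camera_info(n))
print(ctrl.camera_info("wrist"))
print(ctrl.get_obs())
E
```

```text
pics
top {'camera_matrix': array([[447.84567429,   0.        , 256.57641805],
       [  0.        , 447.84567429, 195.31366336],
       [  0.        ,   0.        ,   1.        ]]), 'k1': 0.02422030892548213, 'R': array([[-0.01886532, -0.99942562,  0.02815203],
       [-0.98621389,  0.01397142, -0.16488472],
       [ 0.16439669, -0.03087453, -0.985911  ]]), 't': array([ 30.41936427, 599.23962244, 663.87575634])}
side {'camera_matrix': array([[359.79686609,   0.        , 257.41275981],
       [  0.        , 359.79686609, 192.26770279],
       [  0.        ,   0.        ,   1.        ]]), 'k1': -0.10237308408640514, 'R': array([[ 0.86670052, -0.49833332,  0.02222848],
       [-0.2800193 , -0.52291996, -0.80507385],
       [ 0.41281884,  0.69153352, -0.59275795]]), 't': array([-484.69689432,  266.7620519 ,  448.19150193])}
{'camera_matrix': array([[291.75298304,   0.        , 253.983836  ],
       [  0.        , 291.75298304, 192.68534128],
       [  0.        ,   0.        ,   1.        ]]), 'k1': -0.06260986584634111, 'hand_eye': array([[-1.12035969e-03, -9.53840019e-01, -3.00313107e-
[... 268 characters left out ...]
1.00000000e+00]])}
{'t': 0.1, 'qpos': array([-1.31302304e+00,  4.23759454e-01,  1.63057327e+00, -1.00214017e-05,
        1.08862742e+00, -1.90127333e-02]), 'qvel': array([-1.63170801e-03, -3.14510488e-03, -2.12152558e-03, -8.71551467e-04,
        3.23025141e-04,  6.91503329e-05]), 'joint_torque': array([-5.43528331e-04, -5.45617890e+01, -2.74324054e+01,  6.45559095e-02,
        1.87566160e-02, -3.04104935e-05]), 'ee_pos': array([ 170.68030315, -600.73336384,  221.99838032]), 'orientation': array([-3.11021103e+00, -4.33208020e-01,  2.69551038e-04]), 'ft_force': array([-0.07460369, -0.57591719, -0.55178961]), 'moment': array([-0.00372731, -0.00773524,  0.02942573]), 'width': 87.82745462915837}
```

View pics/top0.png

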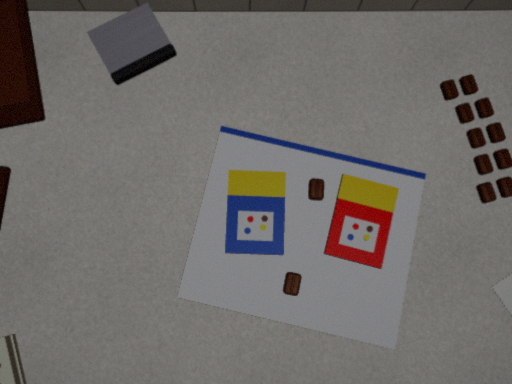

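View pics/side0.png

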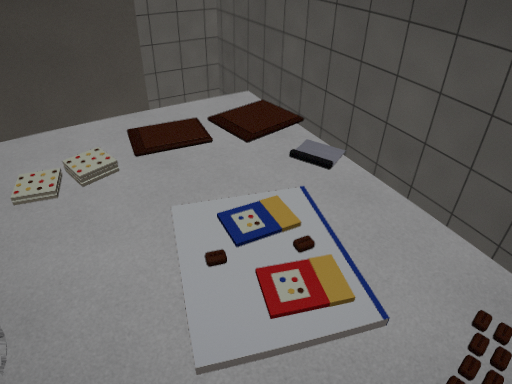

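The top view shows the red tablet on the right half, with corners near (342,176), (398,184), (382,267) and (326,250). The blue edge runs from (221,129) to (424,176), and the pralines are at (316,189) and (292,284). The side view agrees.

```bash
cat > h.py <<'E'
from workcell import ctrl
import cv2,numpy as np
from scipy.spatial.transform import Rotation as Ro
def cam(n):
    c=ctrl.camera_info(n)
    if n!="wrist": return c["camera_matrix"],c["k1"],c["R"],c["t"]
    o=ctrl.get_obs(); T=np.eye(4);T[:3,:3]=Ro.from_rotvec(o["orientation"]).as_matrix();T[:3,3]=o["ee_pos"]
    M=np.linalg.inv(T@c["hand_eye"]); return c["camera_matrix"],c["k1"],M[:3,:3],M[:3,3]
def world(px,z,C):
    K,k,R,t=C
    u=cv2.undistortPoints(np.float64(px).reshape(-1,1,2),K,np.array([k,0,0,0,0.])).reshape(-1,2)
    d=np.c_[u,np.ones(len(u))]@R; o=-R.T@t
    return (o+d*((z-o[2])/d[:,2])[:,None])[:,:2]
def pix(P,C):
    K,k,R,t=C
    return cv2.projectPoints(np.float64(P).reshape(-1,1,3),cv2.Rodrigues(R)[0],t,K,np.array([k,0,0,0,0.]))[0].reshape(-1,2)
def masks(im):
    h=cv2.cvtColor(im,cv2.COLOR_RGB2HSV); H,S,V=cv2.split(h)
    sat=(S>150)&(V>90)
    return dict(red=sat&((H<6)|(H>174)),gold=sat&(H>15)&(H<35),blue=(S>140)&(V>60)&(H>105)&(H<130))
def comps(m,amin=300):
    n,l,s,c=cv2.connectedComponentsWithStats(m.astype(np.uint8))
    return [(s[i,4],c[i],l==i) for i in range(1,n) if s[i,4]>amin]
def rect(m,z,C):
    p=np.argwhere(m)[:,::-1]; w=world(p,z,C).astype(np.float32)
    return cv2.minAreaRect(w)
def tablet(im,C,col="red"):
    M=masks(im); r=max(comps(M[col]),key=lambda c:c[0])
    g=min(comps(M["gold"]),key=lambda c:np.hypot(*(c[1]-r[1])))
    R=rect(r[2]|g[2],60,C); Rr=rect(r[2],60,C); Rg=rect(g[2],60,C)
    d=np.array(Rg[0])-np.array(Rr[0])
    return R,Rr,Rg,np.arctan2(d[1],d[0])
E
python3 - <<'E'
from h import *
im=cv2.imread("pics/top0.png")[:,:,::-1].copy();C=cam("top")
for c in("red","blue"): print(c,*tablet(im,C,c),sep="\n ")
for a,c,m in comps(masks(im)["blue"],50): print(a,c,rect(m,50,C))
q=world([[221,129],[424,176],[397,347],[180,297]],50,C);print("stand",q,[np.hypot(*(q[i]-q[i-1])) for i in range(4)])
print("pral",world([[316,189],[292,284]],60,C))
E
```

```text
red
 ((556.2775268554688, -142.4068145751953), (89.86507415771484, 129.3362274169922), 74.30084228515625)
 ((536.8406372070312, -136.73780822753906), (89.0396499633789, 88.67913055419922), 74.15487670898438)
 ((599.4080810546875, -154.52957153320312), (89.86507415771484, 39.73259735107422), 74.30084228515625)
 -0.2770483926185502
blue
 ((572.6782836914062, 23.22004508972168), (88.5069580078125, 128.6762237548828), 86.98200225830078)
 ((552.3646240234375, 24.19110679626465), (88.30509948730469, 88.00270080566406), 86.98043060302734)
 ((617.7421264648438, 20.950040817260742), (88.33425903320312, 38.617305755615234), 87.11611938476562)
 -0.04953408492087997
980 [322.44795918 151.99285714] ((669.5035400390625, -87.01927185058594), (338.091552734375, 8.165613174438477), 75.70348358154297)
2074 [254.76759884 224.26133076] ((553.3748168945312, 23.926328659057617), (89.58031463623047, 89.27351379394531), 86.98043060302734)
stand [[ 709.70187728   76.34530391]
 [ 627.32384671 -250.43158963]
 [ 364.17242039 -187.35664066]
 [ 444.23506969  140.13324756]] [np.float64(273.02294351115836), np.float64(337.0004125691473), np.float64(270.60510409093797), np.float64(337.1344756921132)]
pral [[606.64719758 -73.10927007]
 [460.48825964 -30.43139623]]
```

The tablet sits at about (-100, -82) in the stand frame and is 1–2° askew, so it needs about 75 mm of push. I'll go above it with the tool x axis along the push and the fingers part-closed, then look from there.

```bash
python3 -m inch '[{"xyz":[47.9,-34.5,2.2],"spin":30.2},{"xyz":[47.9,-34.5,2.2],"spin":30.2},{"xyz":[47.9,-34.5,2.2],"spin":30.2},{"xyz":[47.9,-34.5,2.2],"spin":30.2},{"xyz":[47.9,-34.5,2.2],"spin":30.2},{"xyz":[47.9,-34.5,2.2],"spin":30.2},{"xyz":[47.9,-34.5,2.2],"spin":30.2},{"xyz":[47.9,-34.5,2.2],"spin":30.2},{"xyz":[47.9,-34.5,2.2],"spin":30.2},{"xyz":[47.9,-34.5,2.2],"spin":30.2},{"xyz":[47.9,-34.5,2.2],"spin":30.2},{"xyz":[47.9,-34.5,2.2],"spin":30.2},{"xyz":[47.9,-34.5,2.2],"spin":30.2},{"xyz":[47.9,-34.5,2.2],"spin":30.2},{"xyz":[47.9,-34.5,2.2],"spin":30.2},{"xyz":[47.9,-34.5,2.2],"spin":30.2},{"xyz":[47.9,-34.5,2.2],"spin":30.2},{"xyz":[47.9,-34.5,2.2],"spin":30.2}]' 0.43
cat >> h.py <<'E'
def look(name):
    C=cam("wrist"); im=ctrl.get_image("wrist"); cv2.imwrite(f"pics/{name}.png",im[:,:,::-1]); return im,C
E
python3 - <<'E'
from h import *
im,C=look("w1")
o=ctrl.get_obs();print(o["t"],o["ee_pos"],Ro.from_rotvec(o["orientation"]).as_matrix()[:,0],o["width"])
try:
    for c in("red",): print(c,*tablet(im,C,c),sep="\n ")
    for a,c,m in comps(masks(im)["blue"],50): print(a,c,rect(m,50,C))
except Exception as e: print(e)
E
```

```text
t: 1.9
ee_pos: [536.8, -138.8, 200.6]
orientation: [-3.116, 0.394, 0.001]
ft_force: [0.4, 0.7, -0.2]
width: 50.0
1.95 [ 536.89319362 -138.57776628  200.59338227] [ 9.68548754e-01 -2.48823325e-01 -5.13485057e-04] 50.05539513400092
red
 ((570.6150512695312, -56.098175048828125), (272.6325378417969, 95.47844696044922), 68.10144805908203)
 ((537.794921875, -137.65988159179688), (88.4897689819336, 88.33102416992188), 74.18604278564453)
 ((618.2731323242188, 19.97280502319336), (90.29824829101562, 39.64311981201172), 87.09871673583984)
 1.0987502085733094
3191 [175.43465998  69.09276089] ((669.5534057617188, -87.35159301757812), (339.2290344238281, 10.028160095214844), 75.58739471435547)
3812 [109.59837356 199.51573977] ((551.12841796875, 28.984329223632812), (92.14253997802734, 91.25224304199219), 86.94684600830078)
```

View pics/w1.png

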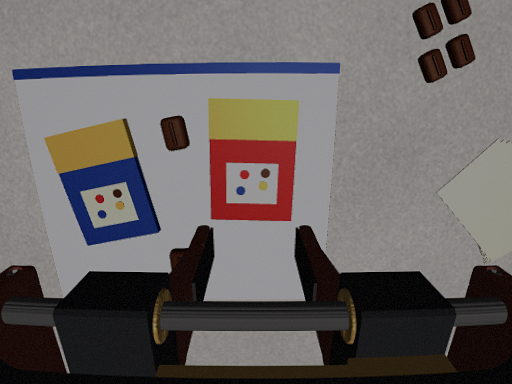

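The wrist view agrees with the top view: the gold line is at about (255,140), the edge stripe is at row 68, and about 75 mm of push remains. Next I'll back up 80 mm, then lower behind the rear end.

```bash
python3 -m inch '[{"xyz":[-4,-0.1,0],"spin":0},{"xyz":[-8,-0.1,0],"spin":0},{"xyz":[-8,-0.1,4],"spin":0},{"xyz":[-8,-0.1,8],"spin":0},{"xyz":[-8,-0.1,11],"spin":0},{"xyz":[-8,-0.1,13],"spin":0},{"xyz":[-8,-0.1,14],"spin":0},{"xyz":[-8,-0.1,14.4],"spin":0},{"xyz":[-8,-0.1,14.6],"spin":0},{"xyz":[-8,-0.1,14.6],"spin":0},{"xyz":[-8,-0.1,14.6],"spin":0}]'
```

```text
t: 3.05
ee_pos: [460.3, -117.7, 55.5]
orientation: [-3.116, 0.394, -0.002]
ft_force: [-0.5, 0.9, 0.1]
width: 50.3
```

```bash
python3 - <<'E'
from h import *
o=ctrl.get_obs();d=o["ee_pos"][:2]-[674,-88.4];a=-.2495
print(o["t"],o["ee_pos"],d@[np.cos(a),np.sin(a)],d@[-np.sin(a),np.cos(a)],o["ft_force"],Ro.from_rotvec(o["orientation"]).as_matrix()[:,0])
im,C=look("w2")
E
```

```text
3.05 [ 460.27461554 -117.73434133   55.4746353 ] -199.86437212400864 -81.1989919735212 [-0.52923867  0.88896534  0.14302749] [ 0.96854489 -0.2488363   0.00113439]
```

View pics/w2.png

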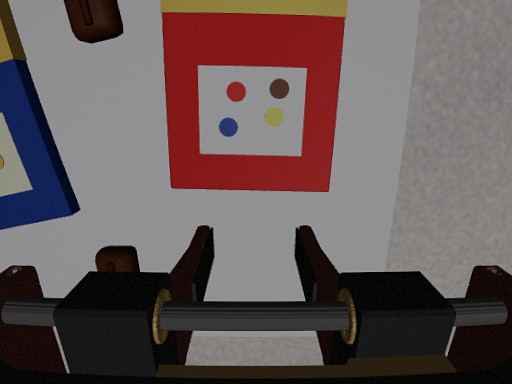

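The fingertips (tips near row 228) are centred behind the rear edge (row 190), clear of the near praline. I'll push slowly, stopping short of the goal.

```bash
python3 -m inch '[{"xyz":[0.5,0,0.12],"spin":0},{"xyz":[1,0,0.12],"spin":0},{"xyz":[1.5,0,0.12],"spin":0},{"xyz":[2,0,0.12],"spin":0},{"xyz":[2.4,0,0.12],"spin":0},{"xyz":[2.8,0,0.12],"spin":0},{"xyz":[3.2,0,0.12],"spin":0},{"xyz":[3.6,0,0.12],"spin":0},{"xyz":[4,0,0.12],"spin":0},{"xyz":[4.4,0,0.12],"spin":0},{"xyz":[4.8,0,0.12],"spin":0},{"xyz":[5.2,0,0.12],"spin":0},{"xyz":[5.6,0,0.12],"spin":0},{"xyz":[6,0,0.12],"spin":0},{"xyz":[6.4,0,0.12],"spin":0},{"xyz":[6.8,0,0.12],"spin":0},{"xyz":[7.2,0,0.12],"spin":0},{"xyz":[7.6,0,0.12],"spin":0},{"xyz":[8,0,0.12],"spin":0},{"xyz":[8,0,0.12],"spin":0}]'
```

```text
t: 5.1
ee_pos: [538.5, -137.8, 54.4]
orientation: [-3.116, 0.394, -0.003]
ft_force: [-1.2, 0.3, -0.1]
width: 50.0
```

```bash
sed -i 's/(H<35)/(H<42)/; s/sat=(S>150)/sat=(S>110)/' h.py; cat >> h.py <<'E'
def report(name):
    o=ctrl.get_obs();d=o["ee_pos"][:2]-[674,-88.4];a=-.2495
    print(o["t"],o["ee_pos"],"stand xy",d@[np.cos(a),np.sin(a)],d@[-np.sin(a),np.cos(a)],o["ft_force"])
    im,C=look(name); M=masks(im)
    r=max(comps(M["red"]),key=lambda c:c[0])
    print("red",rect(r[2],60,C))
    for a,c,m in comps(M["gold"]): print("gold",c,rect(m,60,C))
    for a,c,m in comps(M["blue"]): print("blue",c,rect(m,50,C))
E
python3 -c "
from h import *
report('w3')"
```

```text
5.1 [ 538.52110529 -137.84675166   54.42615909] stand xy -119.07456074838467 -81.36805973428221 [-1.19250729  0.3235372  -0.13453818]
red ((594.3947143554688, -151.33892822265625), (89.14244842529297, 88.68263244628906), 75.50597381591797)
gold [249.02665749  30.91039642] ((651.68505859375, -166.04714965820312), (90.16596221923828, 28.96150779724121), 75.41616821289062)
gold [ 14.30663964 179.68575773] ((616.6963500976562, -10.852622032165527), (28.622087478637695, 40.235233306884766), 86.81953430175781)
blue [78.8737013  43.88181818] ((673.2435302734375, -74.84385681152344), (90.53350830078125, 10.025442123413086), 75.79572296142578)
blue [379.43252362  40.66329285] ((633.0588989257812, -232.22637939453125), (40.87404251098633, 9.72266674041748), 75.66637420654297)
blue [ 37.16818324 244.5892689 ] ((561.4268188476562, 8.27668571472168), (44.164241790771484, 67.346435546875), 86.83621215820312)
```

View pics/w3.png

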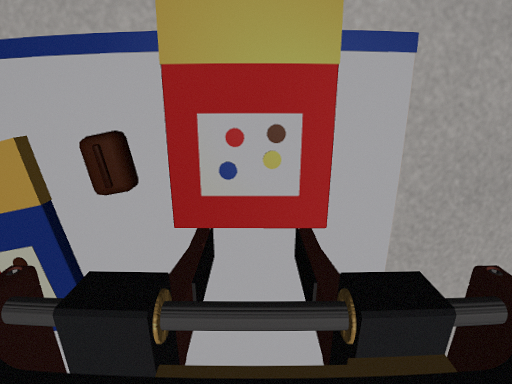

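The tablet is now flush with the fingers, within 0.25° of square. The gold line is at row 64 and the rim at about row 32, so 17.5–18 mm remain. I'll push 16 mm, then check.

```bash
python3 -m inch '[{"xyz":[0.3,0,0],"spin":0},{"xyz":[0.6,0,0],"spin":0},{"xyz":[0.9,0,0],"spin":0},{"xyz":[1.1,0,0],"spin":0},{"xyz":[1.3,0,0],"spin":0},{"xyz":[1.5,0,0],"spin":0},{"xyz":[1.6,0,0],"spin":0},{"xyz":[1.6,0,0],"spin":0},{"xyz":[1.6,0,0],"spin":0}]'; python3 - <<'E'
from h import *
report('w4')
C=cam("top");im=ctrl.get_image("top");cv2.imwrite("pics/top4.png",im[:,:,::-1])
for a,c,m in comps(masks(im)["gold"],100): print("top gold",c,rect(m,60,C))
E
```

```text
t: 6.05
ee_pos: [553.9, -141.8, 54.5]
orientation: [-3.116, 0.394, -0.004]
ft_force: [0.1, -0.1, 0.2]
width: 49.6
6.05 [ 553.90850603 -141.7789782    54.4882989 ] stand xy -103.19267213583427 -81.37907995991549 [ 0.08536234 -0.11054734  0.21929584]
red ((609.7274780273438, -155.28509521484375), (89.14614868164062, 88.53267669677734), 75.57905578613281)
gold [249.04483315  31.32945572] ((666.8861083984375, -169.997314453125), (90.08839416503906, 29.364564895629883), 75.4163589477539)
gold [ 17.01531729 204.83632385] ((616.8429565429688, -8.470148086547852), (33.42538833618164, 40.82101058959961), 86.02754211425781)
blue [80.82138201 74.81127771] ((673.5853271484375, -73.56034851074219), (94.5949935913086, 9.94569206237793), 75.56661987304688)
blue [375.72144847  72.22493036] ((633.1936645507812, -231.79783630371094), (41.710453033447266, 9.828234672546387), 75.86431884765625)
blue [ 36.65980583 259.3161165 ] ((568.7796020507812, 10.754007339477539), (49.645660400390625, 50.879005432128906), 86.80291748046875)
top gold [364.4126612  145.66471278] ((675.523681640625, -155.61370849609375), (60.06184768676758, 40.446144104003906), 75.60173797607422)
top gold [256.3004961  183.04394047] ((617.5645751953125, 20.802085876464844), (90.03852081298828, 39.62208557128906), 86.93894958496094)
```

View pics/w4.png

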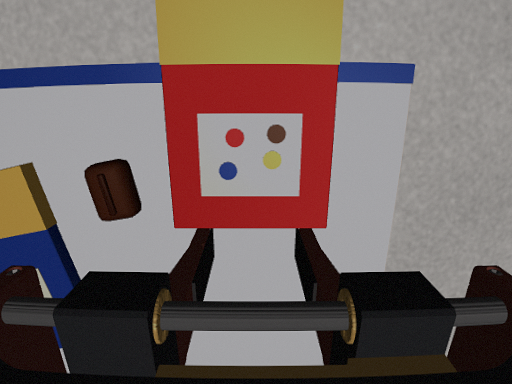

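The gold line measures 673.6 and the rim 675.8 along the push axis, so about 2.1 mm remain.

```bash
python3 -m inch '[{"xyz":[0.1,0,0],"spin":0},{"xyz":[0.2,0,0],"spin":0},{"xyz":[0.21,0,0],"spin":0},{"xyz":[0.21,0,0],"spin":0},{"xyz":[0.21,0,0],"spin":0}]'; python3 - <<'E'
from h import *
report('w5')
E
```

```text
t: 6.65
ee_pos: [555.8, -142.3, 54.5]
orientation: [-3.116, 0.394, -0.003]
ft_force: [-1.0, -0.3, 0.1]
width: 49.6
6.65 [ 555.82251977 -142.25730028   54.46884996] stand xy -101.21981688310981 -81.36998400808146 [-1.00446982 -0.33173403  0.05248519]
red ((611.3255615234375, -155.67323303222656), (89.12174224853516, 89.05674743652344), 75.51493835449219)
gold [249.06120024  31.33969952] ((668.786865234375, -170.46697998046875), (90.06432342529297, 29.36870574951172), 75.41939544677734)
gold [ 17.3737069  207.89698276] ((616.9391479492188, -7.9746246337890625), (34.19888687133789, 40.51530075073242), 86.78739166259766)
blue [81.27703365 78.56386802] ((673.6561279296875, -73.33100891113281), (95.05997467041016, 9.96125602722168), 75.58750915527344)
blue [375.42657343  75.98111888] ((633.16015625, -231.833740234375), (41.830406188964844, 9.895326614379883), 75.91030883789062)
blue [ 37.17608247 261.00618557] ((569.7227172851562, 10.51866340637207), (49.230167388916016, 48.73357391357422), 86.90644836425781)
```

The gold line is at 675.5 against the rim at 675.8, within measuring error. I'll back straight off, rise and verify.

```bash
python3 -m inch '[{"xyz":[-0.5,0,0],"spin":0},{"xyz":[-1.5,0,0],"spin":0},{"xyz":[-2.5,0,0],"spin":0},{"xyz":[-2.5,0,-2],"spin":0},{"xyz":[-2.5,0,-5],"spin":0},{"xyz":[-2.5,0,-9],"spin":0},{"xyz":[-2.5,0,-13],"spin":0},{"xyz":[-2.5,0,-14.5],"spin":0},{"xyz":[-2.5,0,-14.5],"spin":0},{"xyz":[-2.5,0,-14.5],"spin":0}]'; python3 - <<'E'
from h import *
report('w6')
im=ctrl.get_image("side");cv2.imwrite("pics/side6.png",im[:,:,::-1])
E
```

```text
t: 7.7
ee_pos: [530.4, -135.9, 198.9]
orientation: [-3.116, 0.394, -0.003]
ft_force: [0.6, -0.3, -0.2]
width: 50.1
7.7 [ 530.36529344 -135.87891281  198.8820117 ] stand xy -127.46373379036677 -81.47498180531169 [ 0.56989383 -0.33114197 -0.17509175]
red ((610.6307983398438, -155.47821044921875), (89.17449951171875, 88.31147003173828), 75.60909271240234)
gold [251.36639307  30.38372093] ((673.6195678710938, -171.5627899169922), (89.48639678955078, 40.107704162597656), 75.48567199707031)
gold [ 88.8680203  140.18781726] ((617.9227294921875, 19.97803497314453), (90.36199951171875, 39.979732513427734), 87.04468536376953)
blue [109.07799145  63.46367521] ((686.3534545898438, -21.5355224609375), (203.2752685546875, 9.322830200195312), 75.62617492675781)
blue [319.55106888  60.48931116] ((633.0220336914062, -231.17689514160156), (41.75383377075195, 8.45149040222168), 76.27014923095703)
blue [109.09146497 194.37987261] ((551.2660522460938, 28.879165649414062), (92.0922622680664, 91.29341888427734), 86.81614685058594)
```

View pics/w6.png

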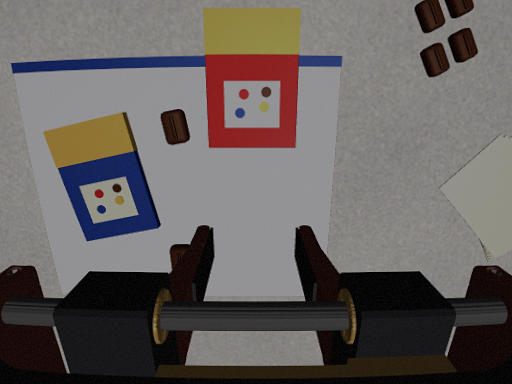

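View pics/side6.png

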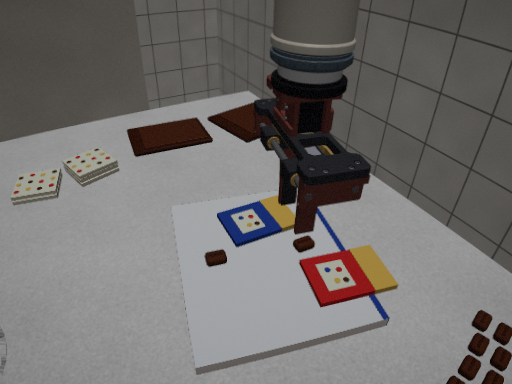

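The gold line is on the rim within about 0.3 mm (675.1 against 674.8–675.5). The tablet is within 0.3° of square, the blue tablet hasn't moved and the arm is clear.

```bash
python3 -c "
from workcell import ctrl
print(ctrl.close_job())"
```

```text
the job is handed in; nothing more can be done
None
```

The red tablet now hangs out over the blue-striped edge by its gold end, and the job is handed in at about 8 s on the robot's clock. I slid it there with both fingertips against its rear end, part-closed and never grasping or lifting, then backed off and rose clear.

- **Overhang:** in the last wrist picture the gold line lies within about 0.3 mm of the rim (675.1 mm against 674.8–675.5 mm along the push axis). The close-up before backing off showed it 0.3 mm short. Both are within measuring error, and the calibration itself is only good to about 2 mm.
- **Direction:** the tablet points straight out to within about 0.3°.
- **Bystanders:** the blue tablet measures the same as at the start to within about 1 mm at its gold end. The pralines look unmoved in the pictures; I did not re-measure them.
- **Forces:** readings at the end of each move were about 1 N; I did not log them during the moves.

None of the checks failed or disagreed.

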